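Press the push-on retaining cap onto a sampler turret shaft

TASK

Fit the retaining cap of the vial turret: take the tall flanged push-on cap from the bench, set it over the bare centre shaft, flange down, and press it straight down until its teeth have bitten and it sits on the hub with the sprung turret pushed fully down to its stop, then let go, so that the cap alone holds the turret down. Press firmly but do not ram it, and leave the other things on the bench where they are.

Things in the scene. Friction and masses are not known exactly. Their poses are not given: they have to be found in the camera images.
- cap_center (a point): Retaining cap, plain grey plastic, 36 mm tall, standing flange down. Flange 36 mm across, 6 mm high at its underside; above it a round body 28 mm across up to the flat closed top. A blind bore 12 mm across, 26 mm deep opens in the underside, spring teeth inside. About 50 g. This point is on its axis, half-way up (18 mm above the underside); z to the top.
- shaft_tip (a point): Tip centre of the plain upright steel shaft, 10 mm across, in the middle of the turret, 93 mm above the bench, on a fixed dark round tray 230 mm across with a rim 58 mm high. Its top 5 mm taper to 4 mm across. A cap's underside passes the top 4 mm freely; then its teeth need up to 17 N for some 3 mm and drag with 5 to 11 N further down; they resist pulling off much more.
- turret (a joint): Travel of the dark turret disc (212 mm across, vials at its edge, flat hub 44 mm across, 18 mm high round the shaft; cannot turn), m downwards. 0: up on its spring, the hub top 8 to 20 mm below the shaft tip (shims beneath it vary from unit to unit); about 1 to 2 N push it down 4 mm to a hard stop at 0.004, home. Over 60 N from the cap spoils the bearing.
- thumb_knob: Bystander: a low grey thumb knob, 48 mm across and 18 mm high, with a small brass boss on top; not the cap. Origin at the centre of its underside.
- bottle: Bystander: an amber solvent bottle, 60 mm across, 130 mm high. Origin at the centre of its underside.
- vial_rack: Bystander: a white vial rack 60 x 150 mm with small vials, 41 mm high. Origin at the centre of its underside, long side along y.
- screwdriver: Bystander: a red-handled screwdriver lying on the bench along its x. Origin at its underside, mid-length.
Mind the look-alikes: they are no part of the job. Leave any green, orange or white look-alike of the part that bears cap_center alone.

How it is judged:
By the outcome, as a careful person would: the job done as asked, in the order asked, and still so for the second after the job is handed in, with the robot touching nothing.
It also fails if it takes over 48 s, if anything falls off the work surface, if the arm or the gripper's body presses on something with over 40 N, if the wrist force passes 120 N, or if a joint passes its speed limit or range.

ROBOT

A 7-joint arm with a two-finger parallel gripper is mounted at the origin on the work surface. World frame = base frame: x ahead of the robot, y to its left, z up, the work surface at z = 0. Lengths are in m, angles in rad, forces in N, time in s.
With the tool pointing down it reaches from about 0.425 to 0.925 m from the base axis. Payload 6.8 kg.
Tool frame: the origin (TCP) lies on the centre line of the jaws, within the pads' length; the fingertips stand 8 mm ahead of it and the grasp point (between the pads) lies 11 mm behind it (r.finger_overhang is the distance from the TCP to the fingertips, in m); x points along the fingers, z is the direction in which the jaws open and shut, and the axes are right-handed (so a half turn about x gives the same grasp; the last joint's range is limited). The gripper opens to 85 mm and grips with 20 to 120 N. Pads are 22 mm wide; open, the fingers measure 114 mm over their backs; the gripper's body (76 mm by 85 mm) begins 54 mm behind the grasp point. The pads swing forward as they close: fully open they stand 13 mm farther back than shut.
Start: joints at [1.016, 0.477, 0.022, 1.555, -0.011, 1.109, -0.083], TCP at [0.292, -0.609, 0.239] pointing down, gripper open.
Joint ranges: [-2.96, 2.96], [-0.34, 2.1], [-1.41, 1.46], [0.24, 2.44], [-1.37, 4.51], [0.17, 1.92], [-2.96, 2.96]. Speed limits (rad/s): [2.39, 2.39, 3.14, 3.14, 3.14, 3.14, 3.14].

INTERFACE

Orientations are given as a rotation vector (axis times angle).
In Python, from bench import r gives the robot as it stands. The module is installed in compiled form; this text tells all that it offers.
- The arm moves only by the tool play_rows, never from a script. Its argument "plan" is a list of rows, each a list of 5 numbers: the opening, from -1 (shut) to 1 (fully open), then the shift along the world's x, y, z in m, then the turn about the world's z in rad. A call has 1 to 10 rows; each row is the pose to reach, as a shift and turn from the pose commanded when the call began; what a row does not reach only later rows make up. A row lasts 1/10 s, in which the tool goes at most 50 mm and 8.59 degrees, less where a joint would pass 70% of its speed; a pose out of reach is approached as far as the arm can. A call with a gripper value outside its range is refused whole. The fingers move at their own pace and stop on an object; "force" is the grip in N (left out, the last holds). Time passes only in rows, so rows that repeat a pose let the fingers close. It gives the time, the measured TCP pose, the force and the opening at its end, in the units of the state.
- r.get_obs(): the state, without advancing time (a new reading comes with each control period).
- r.grab_frame(name): name is "scene" or "side" or "wrist"; returns a dict with "pixels" (384x512x3 uint8, blue, green, red), "z_map" (384x512 float32, m along the optical axis (not along the pixel's ray), 0 where there is no reading), "vfov" (degrees; the focal length in pixels is half the picture's height over the tangent of half this angle, whatever the lens; pixels are square), "cx", "cy" (the principal point, pixels), "D" ([k1, k2, p1, p2, k3] as OpenCV has them; the pictures are not rectified), "R" (3x3) and "t" (3): a world point X has camera coordinates R X + t; the wrist camera has in their place "tool_from_camera" (4x4, takes a point from camera to tool coordinates, whose origin is the TCP and whose axes are the tool frame's). Camera axes: x right, y down, z forward; pixel columns grow to the right and rows downward; lengths in m; the calibration is good to about 2 mm. A picture is of the moment at which its call begins: read the wrist's pose just before it.
- r.hand_in(): hands the job in, once; it reports no verdict.
Trained networks look in a picture, given as the dict that the camera call returned (one of the last four; its "shot" number tells which), for a name from the list of things; names that differ only in an ending like _2 or _b are one class to them, and where a whole thing is asked for, a point or a joint stands for the part that bears it (a point fixed in the world has none). Each returns a list of dicts, best first, with "conf" (0 to 1); they miss things now and then, are a little off and sometimes report something else, mostly with a low value. They report only what shows in the picture. A call takes as long as a camera call. They do not tell look-alikes from the thing itself.
- r.outline_of(picture, label): "mask" (384x512 bool, what is visible of it) and "bbox" ([left, top, right, bottom] as shares, 0 to 1, of the picture: columns of its width, rows of its height, round what is visible of it).
- r.pinpoint(picture, label): "position" ([column, row] as shares, 0 to 1, of the picture: columns of its width, rows of its height: a listed point, or the origin of a listed thing).
The state is a dict: "clock": time; "joints": joint angles; "qvel": joint speeds; "tau": joint torques, N m; "tcp_pos": TCP position; "orientation": TCP orientation; "contact_force": force on the tool from outside, world axes, zero at the start; "moment": the same for the moment, N m; "grip_width": finger opening in m.
Only numpy, scipy, OpenCV 4.12 (cv2) and the standard library are available. Lean on these libraries where they do the work, as an engineer would, in place of code of your own. Each camera call takes 0.05 s, during which the arm holds its last target.

## Working session

There is one attempt and no reset: what is moved stays moved. The work goes in short steps, Python scripts to look and compute and a tool call to move; the robot and the scene stay as the last step left them, time stands still between calls to the robot, and variables do not carry over. Pictures are saved under pics/ and viewed, and the job is handed in when it is done.

Besides the shell and the picture viewer there is one more tool, called as name(argument=value, ...), one argument or row to a line, values as JSON. play_rows: Moves the arm, as the interface text tells. Its arguments: {"type":"object","properties":{"plan":{"type":"array","items":{"type":"array","items":{"type":"number"}}},"force":{"type":"number"}},"required":["plan"]}

```bash
mkdir -p pics
cat > h.py <<'E'
import numpy as np, cv2
from bench import r
from scipy.spatial.transform import Rotation as Ro
def K(f):
    h,w=f["pixels"].shape[:2]; fl=h/2/np.tan(np.radians(f["vfov"])/2)
    return np.array([[fl,0,f["cx"]],[0,fl,f["cy"]],[0,0,1]])
def pose(f,obs=None):
    if "R" in f: return np.array(f["R"]),np.array(f["t"])
    T=np.array(f["tool_from_camera"]); W=np.eye(4)
    W[:3,:3]=Ro.from_rotvec(obs["orientation"]).as_matrix(); W[:3,3]=obs["tcp_pos"]
    M=np.linalg.inv(W@T); return M[:3,:3],M[:3,3]
def ray(f,uv,obs=None):
    R,t=pose(f,obs)
    n=cv2.undistortPoints(np.array([[uv]],float),K(f),np.array(f["D"],float))[0,0]
    return -R.T@t, R.T@np.array([n[0],n[1],1.])
def atz(f,uv,z,obs=None):
    o,d=ray(f,uv,obs); return o+d*(z-o[2])/d[2]
def cloud(f,obs=None):
    R,t=pose(f,obs); h,w=f["z_map"].shape
    g=np.stack(np.meshgrid(np.arange(w),np.arange(h)),-1).reshape(-1,1,2).astype(float)
    n=cv2.undistortPoints(g,K(f),np.array(f["D"],float))[:,0]
    z=f["z_map"].reshape(-1,1); X=(np.c_[n,np.ones(len(n))]*z-t)@R
    X[z[:,0]==0]=np.nan
    return X.reshape(h,w,3)
E
cat > a.py <<'E'
from h import *
for n in ["scene","side"]:
    f=r.grab_frame(n); cv2.imwrite(f"pics/{n}0.png",f["pixels"]); C=cloud(f)
    np.savez(f"{n}0.npz",C=C,px=f["pixels"])
    R,t=pose(f); print(n,"cam",-R.T@t)
    for l in ["cap_center","shaft_tip","turret","thumb_knob","bottle","vial_rack","screwdriver"]:
        for p in r.pinpoint(f,l)[:3]:
            u=np.array(p["position"])*[512,384]; z={"cap_center":.018,"shaft_tip":.093}.get(l,0)
            print(l,round(p["conf"],2),u.round(),atz(f,u,z).round(4), C[int(min(u[1],383)),int(min(u[0],511))].round(3))
o=r.get_obs();print(o)
E
python3 a.py
```

```text
scene cam [ 1.07516614 -0.29264704  0.85567143]
cap_center 0.66 [165. 190.] [ 0.367  -0.2385  0.018 ] [ 0.377 -0.24   0.03 ]
cap_center 0.62 [217. 188.] [ 0.4235 -0.1076  0.018 ] [ 0.436 -0.112  0.038]
cap_center 0.6 [155. 218.] [ 0.4424 -0.2916  0.018 ] [ 0.452 -0.292  0.034]
shaft_tip 0.87 [309. 190.] [0.5888 0.0756 0.093 ] [nan nan nan]Traceback (most recent call last):
  File "a.py", line 7, in <module>
    for p in r.pinpoint(f,l)[:3]:
             ~~~~~~~~~~^^^^^
ValueError: it knows: bottle, cap_center, screwdriver, shaft_tip, thumb_knob, vial_rack
```

```bash
sed -i 's/"turret",//' a.py; python3 a.py
```

```text
scene cam [ 1.07516614 -0.29264704  0.85567143]
cap_center 0.73 [164. 190.] [ 0.3658 -0.241   0.018 ] [ 0.376 -0.242  0.03 ]
cap_center 0.66 [213. 188.] [ 0.4191 -0.1191  0.018 ] [ 0.43  -0.124  0.034]
cap_center 0.64 [154. 216.] [ 0.4372 -0.2914  0.018 ] [ 0.451 -0.291  0.036]
shaft_tip 0.97 [308. 194.] [0.6001 0.0683 0.093 ] [0.595 0.07  0.088]
thumb_knob 0.93 [200. 258.] [ 0.5938 -0.2255  0.    ] [ 0.602 -0.228  0.019]
bottle 0.65 [390. 153.] [0.517 0.415 0.   ] [0.538 0.384 0.036]
bottle 0.56 [200. 258.] [ 0.593 -0.226  0.   ] [ 0.602 -0.228  0.019]
vial_rack 0.58 [126. 312.] [ 0.6506 -0.4291  0.    ] [ 0.663 -0.426  0.027]
screwdriver 0.65 [189. 304.] [ 0.6941 -0.2919  0.    ] [ 0.703 -0.293  0.022]
side cam [-0.04254706 -0.87399711  0.77677565]
cap_center 0.68 [263. 261.] [ 0.4388 -0.2046  0.018 ] [ 0.429 -0.216  0.033]
cap_center 0.66 [246. 241.] [ 0.4487 -0.1161  0.018 ] [ 0.437 -0.132  0.038]
cap_center 0.63 [283. 280.] [ 0.4387 -0.2894  0.018 ] [ 0.428 -0.299  0.034]
shaft_tip 0.82 [247. 173.] [0.5813 0.0722 0.093 ] [0.593 0.092 0.081]
thumb_knob 0.73 [315. 243.] [ 0.6093 -0.2143  0.    ] [ 0.598 -0.224  0.015]
bottle 0.73 [181. 163.] [0.5134 0.4047 0.    ] [0.505 0.387 0.015]
vial_rack 0.55 [381. 281.] [ 0.6454 -0.4251  0.    ] [nan nan nan]
{'clock': 0.85, 'joints': array([ 1.01589339,  0.47696072,  0.02240297,  1.55536798, -0.01147954,
        1.10927399, -0.08311562]), 'qvel': array([ 0.00033956,  0.00036481,  0.00091105, -0.00043393,  0.00079509,
        0.00047411,  0.00075968]), 'tau': array([-1.26121790e-04, -5.96286607e+01,  1.60644349e+00, -2.81536478e+01,
        1.24857397e-02,  1.55901969e-03, -2.55354436e-06]), 'tcp_pos': array([ 0.29167735, -0.6087763 ,  0.23934788]), 'orientation': array([ 0.87406788,  1.38794068, -0.87416487]), 'contact_force': array([ 0.00533484, -0.47624487,  0.2352238 ]), 'moment': array([ 0.0071008 , -0.00488154,  0.00761601]), 'grip_width': 0.08555469622930988}
```

View pics/scene0.png

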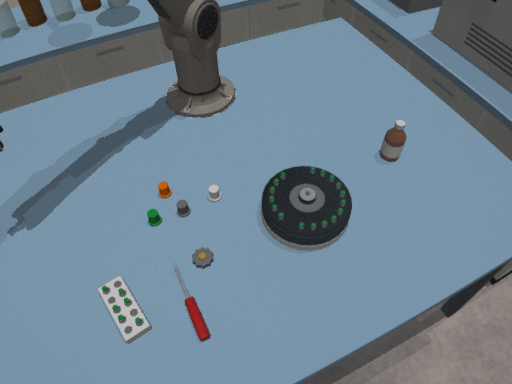

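```bash
ls pics
```

```text
scene0.png
side0.png
```

View pics/side0.png

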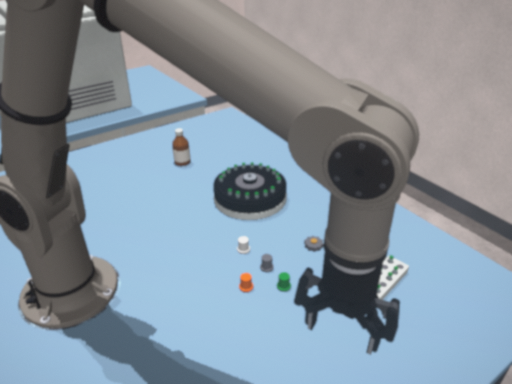

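The grey cap shows at scene pixel (183,208) and side pixel (267,262). Around it are orange, green and white look-alikes. The shaft is at scene (308,194). Next I'll measure these with the depth maps.

```bash
cat > b.py <<'E'
from h import *
def circ(P):
    A=np.c_[2*P[:,:2],np.ones(len(P))]; s=np.linalg.lstsq(A,(P[:,:2]**2).sum(1),rcond=None)[0]; return s[:2],np.sqrt(s[2]+s[:2]@s[:2])
for n,pts in [("scene",dict(grey=(183,208),orange=(164,190),green=(154,217),white=(214,193),tip=(308,193))),("side",dict(grey=(267,262),orange=(246,283),green=(284,282),white=(243,244),tip=(249,177)))]:
    d=np.load(f"{n}0.npz"); C=d["C"]; px=d["px"]
    for k,(u,v) in pts.items():
        w=12; P=C[v-w:v+w,u-w:u+w].reshape(-1,3); P=P[~np.isnan(P[:,0])]
        if k!="tip":
            Q=P[(P[:,2]>.008)&(P[:,2]<.06)]
            T=P[(P[:,2]>.030)&(P[:,2]<.06)]
            print(n,k,len(Q),"mean",Q.mean(0).round(4),"mid",((Q.min(0)+Q.max(0))/2).round(4),"top",len(T),T.mean(0).round(4) if len(T) else 0,"zmax",P[:,2].max().round(3))
        else:
            Q=P[P[:,2]>.079];print(n,k,len(Q),Q.mean(0).round(4),((Q.min(0)+Q.max(0))/2).round(4),P[:,2].max(), np.histogram(P[:,2],bins=np.arange(.04,.11,.004)))
    cv2.imwrite(f"pics/z_{n}.png",np.hstack([cv2.resize(px[v-25:v+25,u-25:u+25],(390,390),interpolation=cv2.INTER_NEAREST) for k,(u,v) in pts.items() if k in("grey","tip")]))
    # turret disc fit
    u,v=pts["tip"]; P=C[v-60:v+60,u-60:u+60].reshape(-1,3); P=P[~np.isnan(P[:,0])]
    Q=P[(P[:,2]>.03)]; print("turret mid",((Q.min(0)+Q.max(0))/2).round(4),(Q.max(0)-Q.min(0)).round(3))
o=r.get_obs(); print(Ro.from_rotvec(o["orientation"]).as_matrix().round(3), r.finger_overhang)
E
python3 b.py
```

```text
scene grey 149 mean [ 0.4501 -0.2164  0.0282] mid [ 0.4474 -0.2163  0.0237] top 86 [ 0.4467 -0.2161  0.0358] zmax 0.039
scene orange 138 mean [ 0.3687 -0.2427  0.0281] mid [ 0.3641 -0.2425  0.0236] top 78 [ 0.365  -0.2427  0.0358] zmax 0.039
scene green 147 mean [ 0.4442 -0.2937  0.0279] mid [ 0.4412 -0.2932  0.0242] top 85 [ 0.4416 -0.2935  0.0364] zmax 0.04
scene white 139 mean [ 0.4406 -0.1233  0.0282] mid [ 0.4373 -0.1238  0.0234] top 80 [ 0.4371 -0.1222  0.0358] zmax 0.039
scene tip 181 [0.5914 0.0717 0.082 ] [0.5905 0.0727 0.0868] 0.09465703777547334 (array([  0,   0,   0,   0,   2,  86, 188,  81,  15,  45, 139,   8,   4,
         6,   0,   0,   0]), array([0.04 , 0.044, 0.048, 0.052, 0.056, 0.06 , 0.064, 0.068, 0.072,
       0.076, 0.08 , 0.084, 0.088, 0.092, 0.096, 0.1  , 0.104, 0.108]))
turret mid [0.5906 0.0718 0.0623] [0.227 0.228 0.065]
side grey 148 mean [ 0.4409 -0.2206  0.0276] mid [ 0.4439 -0.2166  0.0235] top 77 [ 0.4429 -0.2175  0.0353] zmax 0.039
side orange 167 mean [ 0.3593 -0.2464  0.0277] mid [ 0.3618 -0.2433  0.0233] top 94 [ 0.3611 -0.2434  0.0347] zmax 0.039
side green 162 mean [ 0.4348 -0.2983  0.0279] mid [ 0.4362 -0.2943  0.0237] top 89 [ 0.4373 -0.2954  0.0351] zmax 0.039
side white 146 mean [ 0.4308 -0.1273  0.0267] mid [ 0.4322 -0.1242  0.0238] top 71 [ 0.4332 -0.1238  0.0353] zmax 0.04
side tip 81 [0.5874 0.0704 0.0818] [0.5883 0.0722 0.0867] 0.0944593267662612 (array([  0,   0,   0,   0,   5, 161, 222,  61,  19,  38,  51,   7,   2,
         2,   0,   0,   0]), array([0.04 , 0.044, 0.048, 0.052, 0.056, 0.06 , 0.064, 0.068, 0.072,
       0.076, 0.08 , 0.084, 0.088, 0.092, 0.096, 0.1  , 0.104, 0.108]))
turret mid [ 0.4514 -0.0922  0.317 ] [0.501 0.982 0.574]
[[ 0.     0.902  0.432]
 [-0.     0.432 -0.902]
 [-1.     0.     0.   ]] 0.008
```

View pics/z_scene.png

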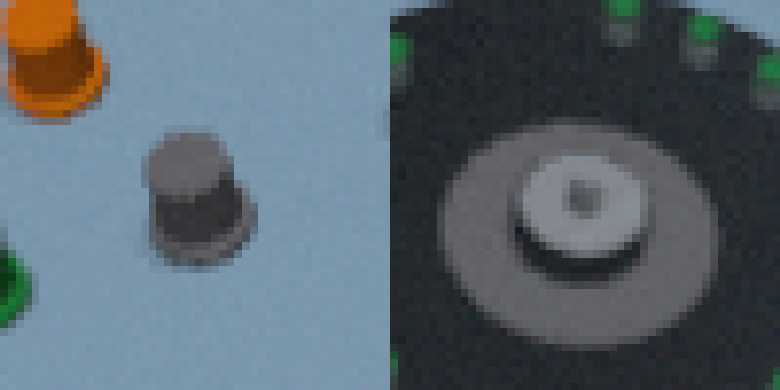

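play_rows(
  plan=[
    [1, 0.02, 0.04, 0, 0.1],
    [1, 0.04, 0.085, 0, 0.2],
    [1, 0.06, 0.13, 0, 0.3],
    [1, 0.075, 0.175, 0, 0.4],
    [1, 0.09, 0.22, 0, 0.42],
    [1, 0.107, 0.265, 0, 0.42],
    [1, 0.123, 0.31, -0.01, 0.42],
    [1, 0.14, 0.355, -0.02, 0.42],
    [1, 0.153, 0.392, -0.04, 0.42],
    [1, 0.153, 0.392, -0.04, 0.42],
  ],
  force=80,
)

```text
clock: 1.85
tcp_pos: [0.4455, -0.2103, 0.1977]
orientation: [0.546, 1.505, -0.542]
contact_force: [-0.2, -1.2, 0.3]
grip_width: 0.0853
```

```bash
cat > c.py <<'E'
from h import *
import sys
o=r.get_obs(); f=r.grab_frame("wrist"); cv2.imwrite(f"pics/{sys.argv[1]}.png",f["pixels"])
C=cloud(f,o); np.savez(sys.argv[1]+".npz",C=C,px=f["pixels"])
print(o["clock"],o["tcp_pos"],o["contact_force"],o["grip_width"]);print(Ro.from_rotvec(o["orientation"]).as_matrix().round(3))
for l in sys.argv[2:]:
    for p in r.pinpoint(f,l)[:4]:
        u=np.array(p["position"])*[512,384]; z={"cap_center":.018,"shaft_tip":.093}[l]
        print(l,round(p["conf"],2),u.round(),atz(f,u,z,o).round(4),C[int(min(u[1],383)),int(min(u[0],511))].round(4))
    for p in r.outline_of(f,l)[:4] if l!="shaft_tip" else []:
        m=p["mask"]; P=C[m]; P=P[~np.isnan(P[:,0])]; col=f["pixels"][m].mean(0).round()
        T=P[abs(P[:,2]-np.percentile(P[:,2],90))<.003]
        print("outline",round(p["conf"],2),m.sum(),col,"top mean",T.mean(0).round(4),"top mid",((T.min(0)+T.max(0))/2).round(4),(T.max(0)-T.min(0)).round(4))
E
python3 c.py w1 cap_center
```

```text
1.85 [ 0.4454867  -0.21034909  0.19768179] [-0.22571769 -1.1614874   0.32630012] 0.08525943978686845
[[-0.002  0.64   0.768]
 [ 0.003  0.768 -0.64 ]
 [-1.     0.001 -0.004]]
cap_center 0.95 [259. 173.] [ 0.4452 -0.2149  0.018 ] [ 0.4482 -0.2101  0.038 ]
cap_center 0.79 [295. 226.] [ 0.4369 -0.2921  0.018 ] [ 0.4401 -0.2832  0.0364]
cap_center 0.79 [194. 114.] [ 0.4325 -0.1198  0.018 ] [ 0.4352 -0.1215  0.0367]
cap_center 0.6 [218. 233.] [ 0.3599 -0.2401  0.018 ] [ 0.3682 -0.234   0.0372]
outline 0.97 843 [ 60. 112.  45.] top mean [ 0.4376 -0.2928  0.0368] top mid [ 0.4377 -0.2933  0.0366] [0.0269 0.0274 0.0041]
outline 0.64 785 [ 42.  91. 168.] top mean [ 0.3627 -0.2408  0.0368] top mid [ 0.3622 -0.2411  0.0367] [0.026  0.0273 0.0046]
outline 0.6 798 [71. 69. 67.] top mean [ 0.4434 -0.215   0.0368] top mid [ 0.4433 -0.2153  0.0366] [0.0273 0.0271 0.0042]
outline 0.58 902 [207. 209. 206.] top mean [ 0.4337 -0.1219  0.0366] top mid [ 0.4338 -0.1219  0.0367] [0.0266 0.027  0.0046]
```

View pics/w1.png

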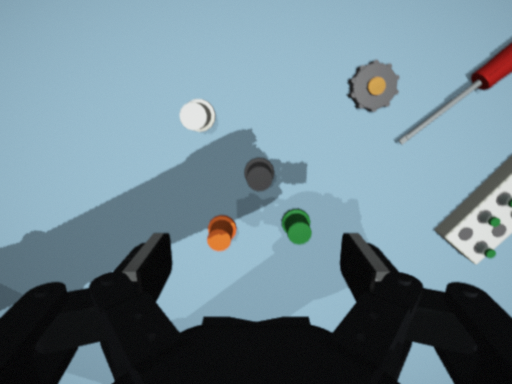

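The wrist view shows the grey cap at pixel (259,173), between white (197,115), orange (221,232) and green (297,226). The jaw axis clears all three look-alikes. I'll descend.

play_rows(
  plan=[
    [1, -0.001, 0.001, -0.03, 0],
    [1, -0.001, 0.001, -0.065, 0],
    [1, -0.001, 0.001, -0.1, 0],
    [1, -0.001, 0.001, -0.13, 0],
    [1, -0.001, 0.001, -0.13, 0],
  ],
)

```text
clock: 2.5
tcp_pos: [0.4408, -0.2167, 0.0666]
orientation: [0.553, 1.505, -0.554]
contact_force: [-0.1, 0.1, 0.4]
grip_width: 0.0854
```

```bash
python3 c.py w2 cap_center
```

```text
2.5 [ 0.44082536 -0.21674896  0.06656961] [-0.07215861  0.07518845  0.41780229] 0.0853826966005449
[[-0.006  0.649  0.76 ]
 [ 0.002  0.76  -0.649]
 [-1.    -0.003 -0.006]]
cap_center 0.94 [198. 295.] [ 0.3623 -0.2398  0.018 ] [ 0.3734 -0.2326  0.0345]
cap_center 0.89 [319. 286.] [ 0.4368 -0.2919  0.018 ] [ 0.4407 -0.2802  0.0336]
cap_center 0.67 [149. 110.] [ 0.4325 -0.1222  0.018 ] [ 0.4378 -0.126   0.0363]
cap_center 0.56 [263. 205.] [ 0.4462 -0.216   0.018 ] [ 0.45   -0.21    0.0365]
outline 0.72 3143 [202. 205. 203.] top mean [ 0.4343 -0.1218  0.0366] top mid [ 0.4339 -0.1219  0.0364] [0.0278 0.0275 0.0044]
outline 0.65 2319 [69. 68. 67.] top mean [ 0.4438 -0.2146  0.0367] top mid [ 0.4436 -0.2148  0.0366] [0.0268 0.0266 0.0044]
outline 0.56 2524 [ 54. 106.  41.] top mean [ 0.4385 -0.292   0.0366] top mid [ 0.4382 -0.293   0.0363] [0.0274 0.0286 0.0043]
outline 0.55 2257 [ 34.  72. 144.] top mean [ 0.3634 -0.2383  0.0365] top mid [ 0.3623 -0.2386  0.0363] [0.0274 0.0238 0.0046]
```

View pics/w2.png

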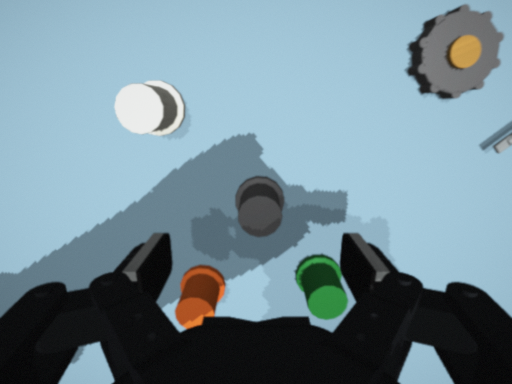

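play_rows(
  plan=[
    [1, 0.0005, 0.0008, -0.015, 0],
    [1, 0.0005, 0.0008, -0.035, 0],
    [1, 0.0005, 0.0008, -0.052, 0],
    [1, 0.0005, 0.0008, -0.052, 0],
    [1, 0.0005, 0.0008, -0.052, 0],
    [-0.3, 0.0005, 0.0008, -0.052, 0],
    [-0.3, 0.0005, 0.0008, -0.052, 0],
    [-1, 0.0005, 0.0008, -0.052, 0],
    [-1, 0.0005, 0.0008, -0.052, 0],
    [-1, 0.0005, 0.0008, -0.052, 0],
  ],
  force=40,
)

```text
clock: 3.65
tcp_pos: [0.4444, -0.2151, 0.0179]
orientation: [0.551, 1.499, -0.551]
contact_force: [-1.2, 0.8, 6.9]
grip_width: 0.0273
```

```bash
python3 c.py w3
```

```text
3.65 [ 0.44438351 -0.21506873  0.01788287] [-1.17988407  0.79388165  6.85585255] 0.027265801417274787
[[ 0.     0.647  0.762]
 [-0.     0.762 -0.647]
 [-1.     0.     0.001]]
```

View pics/w3.png

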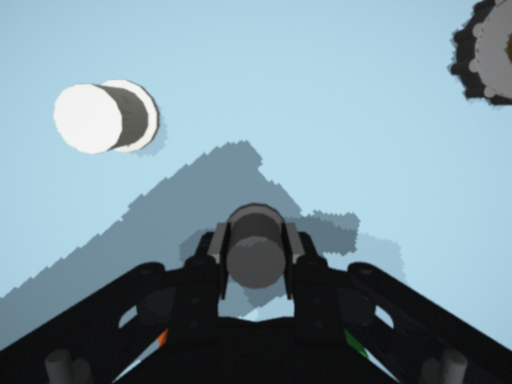

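play_rows(
  plan=[
    [-1, 0, 0, 0, 0],
    [-1, 0, 0, 0.02, 0],
    [-1, 0, 0, 0.06, 0],
    [-1, 0, 0, 0.1, 0],
    [-1, 0.01, 0.03, 0.13, 0],
    [-1, 0.03, 0.07, 0.15, 0],
    [-1, 0.05, 0.115, 0.15, 0],
    [-1, 0.07, 0.16, 0.15, 0],
    [-1, 0.085, 0.2, 0.15, 0],
    [-1, 0.095, 0.227, 0.15, 0],
  ],
  force=90,
)

```text
clock: 4.7
tcp_pos: [0.5398, 0.0159, 0.1675]
orientation: [0.549, 1.5, -0.547]
contact_force: [-0.1, 0.6, 0.4]
grip_width: 0.0259
```

play_rows(
  plan=[
    [-1, 0, 0, 0, 0],
    [-1, 0, 0, 0, 0],
    [-1, 0, 0, 0, 0],
    [-1, 0, 0, 0, 0],
  ],
)

```text
clock: 5.1
tcp_pos: [0.5387, 0.0104, 0.1672]
orientation: [0.552, 1.5, -0.553]
contact_force: [-0.0, 0.9, -0.2]
grip_width: 0.0259
```

```bash
python3 c.py w4 shaft_tip
```

```text
5.1 [0.53871022 0.01039951 0.16715692] [-0.04236678  0.90639318 -0.21147563] 0.025930099360488602
[[-0.001  0.649  0.761]
 [-0.001  0.761 -0.649]
 [-1.    -0.001  0.   ]]
shaft_tip 0.71 [253.  87.] [0.5898 0.0745 0.093 ] [0.5901 0.075  0.0917]
```

View pics/w4.png

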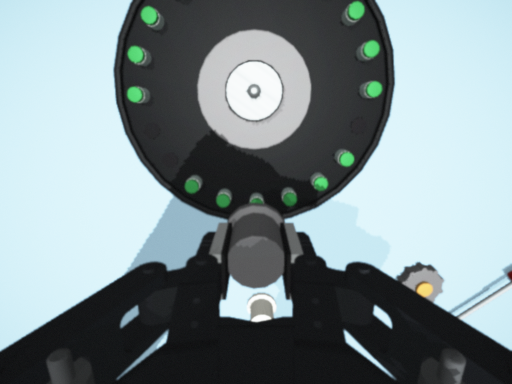

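```bash
cat > d.py <<'E'
from h import *
import sys
o=r.get_obs(); f=r.grab_frame("wrist"); C=cloud(f,o); g=cv2.cvtColor(f["pixels"],cv2.COLOR_BGR2GRAY)
print(o["tcp_pos"])
u,v=int(sys.argv[1]),int(sys.argv[2])
cv2.imwrite("pics/zoom%s.png"%sys.argv[3],cv2.resize(f["pixels"][v-36:v+36,u-36:u+36],(576,576),interpolation=cv2.INTER_NEAREST))
P=C[v-45:v+45,u-45:u+45].reshape(-1,3);P=P[~np.isnan(P[:,0])]
T=P[P[:,2]>.088]; print("tip",len(T),T.mean(0).round(4),((T.min(0)+T.max(0))/2).round(4),T[:,2].max())
H=P[(P[:,2]>.076)&(P[:,2]<.0855)]; print("hub",len(H),H.mean(0).round(4),((H.min(0)+H.max(0))/2).round(4),(H.max(0)-H.min(0)).round(4),np.median(H[:,2]))
# bright hub circle
m=np.zeros_like(g); m[v-40:v+40,u-40:u+40]=(g[v-40:v+40,u-40:u+40]>215)*255
cs,_=cv2.findContours(m,cv2.RETR_EXTERNAL,cv2.CHAIN_APPROX_NONE); c=max(cs,key=cv2.contourArea); e=cv2.fitEllipse(c); print("ellipse",e, atz(f,e[0],np.median(H[:,2]),o).round(4))
# held cap
z=o["tcp_pos"][2]; m=np.isfinite(C[...,0])&(C[...,2]>z-.02)&(C[...,2]<z+.03); m[:200]=0;m[295:]=0;m[:,:225]=0;m[:,290:]=0
Q=C[m]; zt=np.median(Q[Q[:,2]>z+.01][:,2]); T=Q[abs(Q[:,2]-zt)<.003]
d=(T-o["tcp_pos"]); print("cap top rel z",zt-z,"mean",d.mean(0).round(4),"mid",((d.min(0)+d.max(0))/2).round(4),(d.max(0)-d.min(0)).round(4))
R=Ro.from_rotvec(o["orientation"]).as_matrix(); D=d@R; print("tool frame mid",((D.min(0)+D.max(0))/2).round(4),(D.max(0)-D.min(0)).round(4))
E
python3 d.py 253 90 1
```

```text
[0.53891651 0.0107907  0.16730885]
tip 149 [0.5883 0.0725 0.0915] [0.5885 0.0725 0.0917] 0.09523271104195362
hub 2672 [0.5887 0.0729 0.0809] [0.5885 0.0725 0.0814] [0.0433 0.0433 0.006 ] 0.08087349563754012
ellipse ((253.91299438476562, 91.00833129882812), (54.17173767089844, 56.63999938964844), 179.2346649169922) [0.5889 0.073  0.0809]
cap top rel z 0.01842714642919796 mean [-0.0004  0.0013  0.0184] mid [-0.0001  0.001   0.0183] [0.0357 0.0342 0.0058]
tool frame mid [-0.0184 -0.0005 -0.0005] [0.0058 0.0276 0.0293]
```

View pics/zoom1.png

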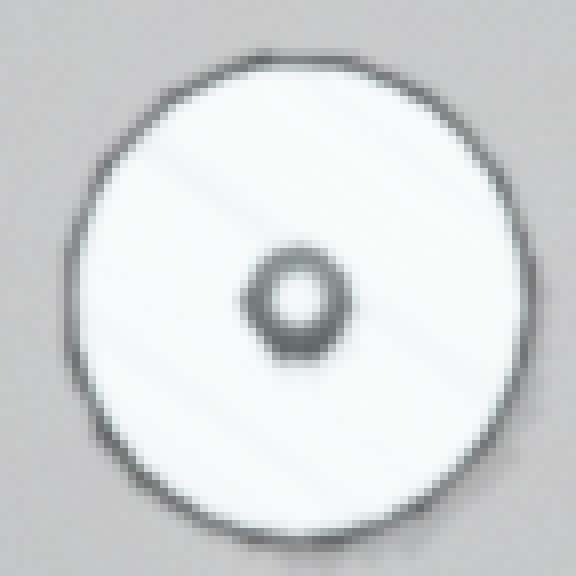

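play_rows(
  plan=[
    [-1, 0.015, 0.018, 0, 0],
    [-1, 0.035, 0.042, 0, 0],
    [-1, 0.0498, 0.0603, -0.01, 0],
    [-1, 0.0498, 0.0603, -0.03, 0],
    [-1, 0.0498, 0.0603, -0.045, 0],
    [-1, 0.0498, 0.0603, -0.045, 0],
    [-1, 0.0498, 0.0603, -0.045, 0],
    [-1, 0.0498, 0.0603, -0.045, 0],
    [-1, 0.0498, 0.0603, -0.045, 0],
  ],
)

```text
clock: 6.15
tcp_pos: [0.5895, 0.072, 0.1233]
orientation: [0.552, 1.498, -0.551]
contact_force: [0.1, -0.7, -0.5]
grip_width: 0.0258
```

```bash
python3 c.py w5
cat > s.py <<'E'
from h import *
import sys
o=r.get_obs();print(o["clock"],o["tcp_pos"],o["contact_force"])
A=[]
for n,(u,v) in [("scene",(308,185)),("side",(249,170))]:
    f=r.grab_frame(n); A.append(cv2.resize(f["pixels"][v-40:v+40,u-40:u+40],(400,400),interpolation=cv2.INTER_CUBIC))
cv2.imwrite(f"pics/{sys.argv[1]}.png",np.hstack(A))
E
python3 s.py s5
```

```text
6.15 [0.58949591 0.07204816 0.12328918] [ 0.0894933  -0.71390413 -0.48551597] 0.025783749577916883
[[ 0.002  0.648  0.762]
 [ 0.     0.762 -0.648]
 [-1.     0.001  0.001]]
6.2 [0.58940688 0.07212206 0.1231765 ] [-0.36441875 -0.44064779 -0.41362243]
```

View pics/s5.png

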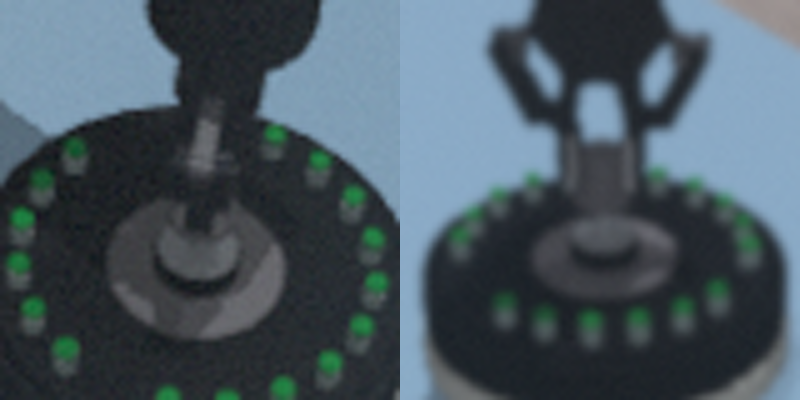

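The cap hangs over the hub in both views, scene (200,240) and side (600,220). I'll lower it slowly onto the taper and watch the force.

play_rows(
  plan=[
    [-1, 0, 0, -0.004, 0],
    [-1, 0, 0, -0.008, 0],
    [-1, 0, 0, -0.011, 0],
    [-1, 0, 0, -0.013, 0],
    [-1, 0, 0, -0.014, 0],
    [-1, 0, 0, -0.014, 0],
    [-1, 0, 0, -0.014, 0],
  ],
)

```text
clock: 7.0
tcp_pos: [0.589, 0.0724, 0.1083]
orientation: [0.551, 1.5, -0.551]
contact_force: [0.2, -0.4, -0.5]
grip_width: 0.0258
```

play_rows(
  plan=[
    [-1, 0, 0, -0.001, 0],
    [-1, 0, 0, -0.002, 0],
    [-1, 0, 0, -0.002, 0],
    [-1, 0, 0, -0.002, 0],
  ],
)

```text
clock: 7.4
tcp_pos: [0.5891, 0.0724, 0.1064]
orientation: [0.551, 1.499, -0.551]
contact_force: [0.0, 0.5, 0.3]
grip_width: 0.0259
```

The cap has passed the tip with no force, so it is aligned. Now I'll press.

play_rows(
  plan=[
    [-1, 0, 0, -0.001, 0],
    [-1, 0, 0, -0.002, 0],
    [-1, 0, 0, -0.002, 0],
  ],
)

```text
clock: 7.7
tcp_pos: [0.5898, 0.0726, 0.1052]
orientation: [0.551, 1.498, -0.55]
contact_force: [-1.1, 0.1, 5.7]
grip_width: 0.0257
```

play_rows(
  plan=[
    [-1, 0, 0, -0.001, 0],
    [-1, 0, 0, -0.002, 0],
    [-1, 0, 0, -0.002, 0],
  ],
)

```text
clock: 8.0
tcp_pos: [0.5902, 0.0726, 0.1037]
orientation: [0.552, 1.497, -0.55]
contact_force: [-0.8, -0.8, 6.7]
grip_width: 0.0261
```

play_rows(
  plan=[
    [-1, 0, 0, -0.001, 0],
    [-1, 0, 0, -0.002, 0],
    [-1, 0, 0, -0.002, 0],
  ],
)

```text
clock: 8.3
tcp_pos: [0.59, 0.0725, 0.1013]
orientation: [0.552, 1.498, -0.55]
contact_force: [0.3, -0.2, 5.6]
grip_width: 0.0256
```

play_rows(
  plan=[
    [-1, 0, 0, -0.001, 0],
    [-1, 0, 0, -0.002, 0],
    [-1, 0, 0, -0.002, 0],
  ],
)

```text
clock: 8.6
tcp_pos: [0.5899, 0.0726, 0.0992]
orientation: [0.552, 1.498, -0.55]
contact_force: [1.3, -0.2, 4.7]
grip_width: 0.0257
```

play_rows(
  plan=[
    [-1, 0, 0, -0.001, 0],
    [-1, 0, 0, -0.002, 0],
    [-1, 0, 0, -0.002, 0],
  ],
)

```text
clock: 8.9
tcp_pos: [0.5899, 0.0726, 0.0971]
orientation: [0.552, 1.498, -0.55]
contact_force: [1.2, 0.6, 5.4]
grip_width: 0.0254
```

play_rows(
  plan=[
    [-1, 0, 0, -0.001, 0],
    [-1, 0, 0, -0.002, 0],
    [-1, 0, 0, -0.002, 0],
  ],
)

```text
clock: 9.2
tcp_pos: [0.5899, 0.0726, 0.0952]
orientation: [0.552, 1.498, -0.55]
contact_force: [-0.1, -0.2, 5.7]
grip_width: 0.026
```

play_rows(
  plan=[
    [-1, 0, 0, -0.001, 0],
    [-1, 0, 0, -0.001, 0],
    [-1, 0, 0, -0.001, 0],
  ],
)

```text
clock: 9.5
tcp_pos: [0.5899, 0.0726, 0.0942]
orientation: [0.552, 1.498, -0.55]
contact_force: [1.6, -0.7, 5.9]
grip_width: 0.0257
```

play_rows(
  plan=[
    [-1, 0, 0, -0.001, 0],
    [-1, 0, 0, -0.001, 0],
    [-1, 0, 0, -0.001, 0],
  ],
)

```text
clock: 9.8
tcp_pos: [0.59, 0.0725, 0.0933]
orientation: [0.552, 1.498, -0.55]
contact_force: [0.5, -0.6, 6.8]
grip_width: 0.0258
```

play_rows(
  plan=[
    [-1, 0, 0, -0.001, 0],
    [-1, 0, 0, -0.001, 0],
    [-1, 0, 0, -0.001, 0],
  ],
)

```text
clock: 10.1
tcp_pos: [0.59, 0.0726, 0.0931]
orientation: [0.552, 1.497, -0.55]
contact_force: [-2.3, -0.2, 12.9]
grip_width: 0.0257
```

play_rows(
  plan=[
    [-1, 0, 0, -0.001, 0],
    [-1, 0, 0, -0.001, 0],
    [-1, 0, 0, -0.001, 0],
  ],
)

```text
clock: 10.4
tcp_pos: [0.5901, 0.0726, 0.0928]
orientation: [0.552, 1.497, -0.55]
contact_force: [-4.3, -1.1, 18.8]
grip_width: 0.0257
```

play_rows(
  plan=[
    [-1, 0, 0, -0.001, 0],
    [-1, 0, 0, -0.001, 0],
    [-1, 0, 0, -0.001, 0],
  ],
)

```text
clock: 10.7
tcp_pos: [0.5902, 0.0727, 0.0925]
orientation: [0.551, 1.497, -0.55]
contact_force: [-5.4, -1.4, 26.0]
grip_width: 0.0257
```

play_rows(
  plan=[
    [-1, 0, 0, -0.001, 0],
    [-1, 0, 0, -0.001, 0],
    [-1, 0, 0, -0.001, 0],
  ],
)

```text
clock: 11.0
tcp_pos: [0.5903, 0.0727, 0.0921]
orientation: [0.551, 1.497, -0.55]
contact_force: [-8.3, -2.1, 30.8]
grip_width: 0.0259
```

```bash
cat > e.py <<'E'
from h import *
o=r.get_obs(); f=r.grab_frame("wrist"); C=cloud(f,o); z=o["tcp_pos"][2]; print(o["clock"],o["tcp_pos"],o["contact_force"])
m=np.isfinite(C[...,0])&(C[...,2]>z-.03)&(C[...,2]<z+.03); m[:200]=0;m[295:]=0;m[:,:225]=0;m[:,290:]=0
Q=C[m]; zt=np.median(Q[Q[:,2]>z+.008][:,2]); print("cap top z",zt,"rel",zt-z)
X=np.array([.5895,.0725]); d=np.hypot(C[...,0]-X[0],C[...,1]-X[1])
for a,b in [(.0225,.03),(.03,.042),(.06,.075)]:
    s=(d>a)&(d<b)&(C[...,2]>.03)&(C[...,2]<.09); print(a,s.sum(),np.median(C[...,2][s]) if s.any() else None)
D=np.load("w4.npz")["C"]; d=np.hypot(D[...,0]-X[0],D[...,1]-X[1])
for a,b in [(.03,.042),(.06,.075)]:
    s=(d>a)&(d<b)&(D[...,2]>.03)&(D[...,2]<.09); print("before",a,s.sum(),np.median(D[...,2][s]))
for a,b in [(.012,.02)]:
    s=(d>a)&(d<b); print("before hub",np.nanmedian(D[...,2][s]))
cv2.imwrite("pics/w6.png",f["pixels"])
f=r.grab_frame("scene"); C=cloud(f); B=np.load("scene0.npz")["C"]
for n,E in [("now",C),("start",B)]:
    d=np.hypot(E[...,0]-X[0],E[...,1]-X[1])
    for a,b in [(.03,.042),(.06,.075)]:
        s=(d>a)&(d<b)&(E[...,0]>.6)&(E[...,2]>.03)&(E[...,2]<.09); print("scene",n,a,s.sum(),np.median(E[...,2][s]))
E
python3 e.py; python3 s.py s6
```

```text
11.0 [0.59025927 0.072662   0.0921494 ] [-8.29484682 -2.05468189 30.77057774]
cap top z 0.11066700428577951 rel 0.018517607513279924
0.0225 1742 0.06086097872697237
0.03 4174 0.060853649914616885
0.06 12186 0.05682735913866861
before 0.03 4601 0.06659401792049406
before 0.06 9470 0.06260680477072184
before hub 0.08089499436748271
scene now 0.03 143 0.06062749302347636
scene now 0.06 382 0.05646184539178756
scene start 0.03 142 0.0667591649642965
scene start 0.06 385 0.063054234215544
11.1 [0.59024855 0.0727014  0.09206991] [-8.02115331 -1.32975043 28.56072791]
```

View pics/w6.png

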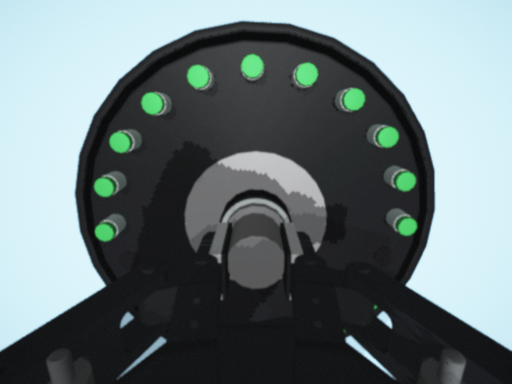

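View pics/s6.png

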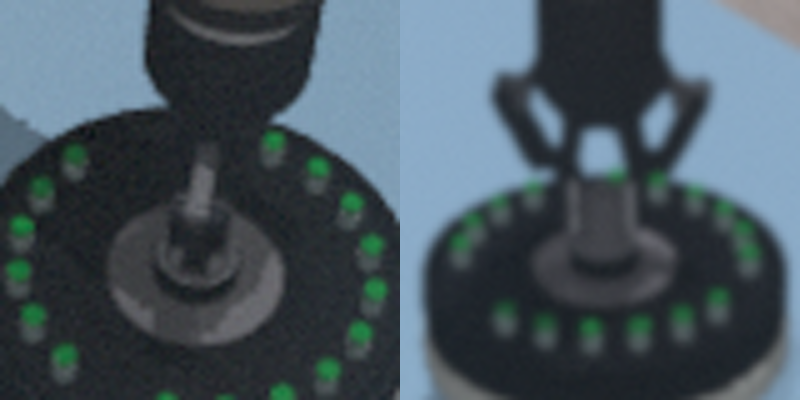

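The turret disc dropped by about 6 mm in depth readings from two cameras, and the cap did not slip in the grip. The wrist force rose to 31 N against a hard stop. Next I'll ease off the preload and let go.

play_rows(
  plan=[
    [-1, 0, 0, 0.001, 0],
    [-1, -0.0005, 0, 0.002, 0],
    [-1, -0.0005, 0, 0.003, 0],
    [-1, -0.0005, 0, 0.003, 0],
  ],
)

```text
clock: 11.6
tcp_pos: [0.59, 0.0726, 0.0921]
orientation: [0.552, 1.497, -0.549]
contact_force: [4.1, 0.7, 5.6]
grip_width: 0.0259
```

play_rows(
  plan=[
    [0.2, 0, 0, 0, 0],
    [0.2, 0, 0, 0, 0],
    [0.2, 0, 0, 0, 0],
    [0.2, 0, 0, 0, 0],
    [0.2, 0, 0, 0, 0],
    [0.2, 0, 0, 0.01, 0],
    [0.2, 0, 0, 0.03, 0],
    [0.2, 0, 0, 0.05, 0],
    [0.2, 0, 0, 0.07, 0],
    [0.2, 0, 0, 0.07, 0],
  ],
  force=20,
)

```text
clock: 12.6
tcp_pos: [0.5904, 0.0729, 0.1649]
orientation: [0.553, 1.495, -0.548]
contact_force: [-0.4, -1.2, 1.7]
grip_width: 0.051
```

play_rows(
  plan=[
    [0.2, 0, -0.02, 0.02, 0],
    [0.2, -0.02, -0.06, 0.04, 0],
    [0.2, -0.04, -0.09, 0.05, 0],
    [0.2, -0.05, -0.12, 0.06, 0],
    [0.2, -0.06, -0.13, 0.06, 0],
    [0.2, -0.06, -0.13, 0.06, 0],
    [0.2, -0.06, -0.13, 0.06, 0],
  ],
)

```text
clock: 13.3
tcp_pos: [0.5285, -0.0562, 0.2208]
orientation: [0.55, 1.501, -0.549]
contact_force: [0.2, -0.4, 0.6]
grip_width: 0.0513
```

```bash
cat > g.py <<'E'
from h import *
X=np.array([.5895,.0725]); o=r.get_obs(); f=r.grab_frame("wrist"); C=cloud(f,o); cv2.imwrite("pics/w7.png",f["pixels"])
g=r.grab_frame("scene"); E=cloud(g); B=np.load("scene0.npz")["C"]; cv2.imwrite("pics/scene7.png",g["pixels"])
for n,E in [("wrist",C),("scene",E),("start",B)]:
    d=np.hypot(E[...,0]-X[0],E[...,1]-X[1])
    for a,b in [(0,.01),(.0145,.017),(.019,.021),(.03,.042),(.06,.075)]:
        s=(d>a)&(d<b)&(E[...,2]>.03)&(E[...,2]<.13); print(n,a,s.sum(),np.median(E[...,2][s]).round(4) if s.any() else 0)
    s=(d<.025)&(E[...,2]>.105)&(E[...,2]<.12)
    if s.any(): T=E[s]; print("top ctr",((T.min(0)+T.max(0))/2).round(4))
print(o["clock"],o["tcp_pos"],o["contact_force"],o["grip_width"])
E
python3 g.py; python3 s.py s7
```

```text
wrist 0 589 0.1109
wrist 0.0145 231 0.081
wrist 0.019 254 0.075
wrist 0.03 2482 0.0609
wrist 0.06 4478 0.0569
top ctr [0.5884 0.0723 0.1091]
scene 0 44 0.1104
scene 0.0145 50 0.0837
scene 0.019 40 0.0735
scene 0.03 287 0.0605
scene 0.06 784 0.0566
top ctr [0.5915 0.0726 0.1092]
start 0 41 0.0825
start 0.0145 31 0.0813
start 0.019 41 0.0803
start 0.03 324 0.0671
start 0.06 791 0.0631
13.3 [ 0.52845917 -0.05618861  0.22079995] [ 0.23211314 -0.42336741  0.62528435] 0.05128999648259895
13.4 [ 0.52883381 -0.05560694  0.2207889 ] [ 0.0316475  -0.02700884  0.370454  ]
```

View pics/w7.png

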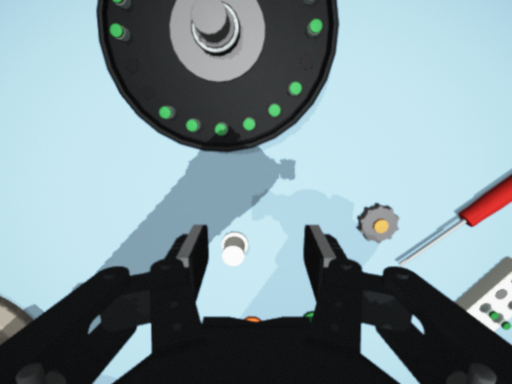

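View pics/s7.png

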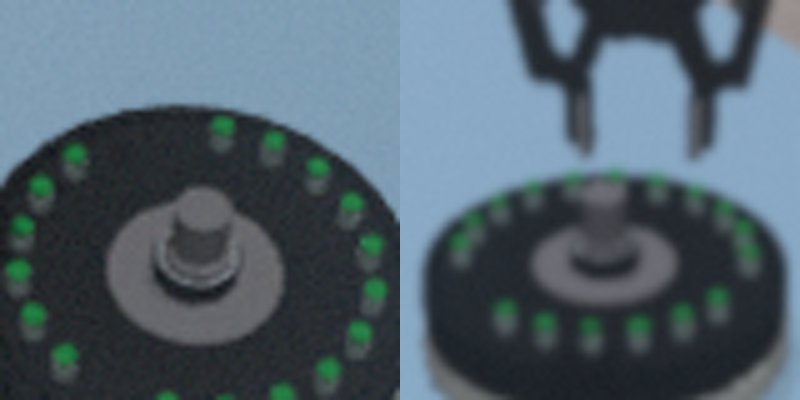

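View pics/scene7.png

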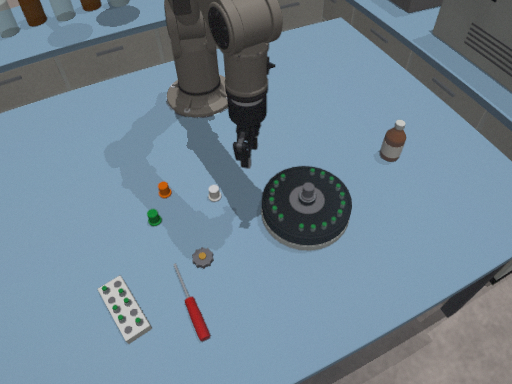

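The grey cap stands on the hub at scene pixel (308,190). The turret depth has not changed since the gripper let go. The look-alikes, knob, rack, screwdriver and bottle are at their starting pixels. I'll hand in.

```bash
python3 -c "
from bench import r
print(r.hand_in())"
```

```text
the job is handed in; nothing more can be done
None
```

The grey cap is on the shaft, pressed down onto the hub, and holding the turret down by itself. I handed the job in at about 13.5 s of the 48 s allowed.

**What I did:** I gripped the cap by its body, set it over the shaft, and pressed down in 1–2 mm steps. The first 4 mm passed with no force. The teeth then took about 5–7 N at the readings between steps. After that the force climbed steeply to 31 N at the hard stop, well under the 60 N limit. I eased off to about 6 N, opened the gripper and backed away.

**Last checks:**
- **Turret held down:** the disc height was the same with the gripper pressing and after release, about 60.9 mm by the wrist camera.
- **Cap seated:** its top is at about 110.5–111 mm, centred on the shaft within 1–2 mm. It did not slip in the grip while I pressed.
- **Other items:** the look-alikes, knob, bottle, rack and screwdriver show no movement in the scene picture.

**One disagreement:** the depth readings put the turret's drop at about 6 mm, where 4 mm was stated. I couldn't explain the difference. I judged the turret home from the steep force rise and from its not springing back, not from that figure.

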